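# Slide the pyrometer round its curved rod to the furnace port

### The job

The ash-fusion furnace is hot and ready to be measured. Slide the blue optical pyrometer along its curved guide rod, turning it with the bend and never forcing it, until it looks squarely and centrally into the furnace's sight tube, then let go of it. Do not touch the hot furnace, and leave the crucible, jar and tongs where they are.

Things in the scene. Friction and masses are not known exactly. Their poses are not given: they have to be found in the camera images.
- stand: Fixed dark steel plate, 320 x 430 mm, 12 mm thick, with a bright 12 mm guide rod bent level to 190 mm radius. Origin: the arc's centre, on the bench; z up. Rod's centre line 42 mm above the bench; it runs from -14 to +126 deg, counted from the stand's x axis towards its y axis, between two end blocks 60 mm high. The pyrometer starts parked near 0 deg and must go to larger angles.
- furnace: Fixed hot furnace on a round foot: light grey box 132 x 132 mm (136 at the rim), round dark blue lid with a handle, 188 mm above the bench at most. Origin: centre of its underside, on the plate (12 mm up), on the arc's axis. Its cream sight tube (44 mm outside, 30 mm bore, glowing orange inside) sticks out level along +x to 100 mm from the axis, 35 to 86 deg from the stand's x axis, different each time.
- pyrometer: Blue optical pyrometer on its carriage, 0.4 to 0.8 kg, loose but captive on the rod. Origin: centre of the underside of its black foot (72 x 42 mm, 8 mm high), resting on the plate 12 mm above the bench, straight below the rod. z up, y along the rod, x away from the furnace: the lens looks along -x. It slides easily, stays where it is left; nothing to unlock.
- bore (a point): Middle of the level bore (along the pyrometer's y, 15 mm diameter, so 1.5 mm play all round the rod) in the carriage's brass block, 30 mm above the pyrometer's origin. The block is 46 (x) x 36 (y) mm, its top 56 mm above the origin. It slides freely only while it is turned with the arc, its y along the rod.
- housing (a point): In the pyrometer's blue box housing, straight above the bore and 80 mm above the pyrometer's origin: a good place to grasp. The housing has flat upright sides 40 mm apart (in y), runs from x = -45 to +55 mm and from 60 to 100 mm above the origin. Pinch it from above across the 40 mm.
- lens (a point): Centre of the pyrometer's front lens, at the end of its black barrel (38 mm diameter): x = -75 mm, y = 0, z = 80 mm in the pyrometer's frame, with the same axes.
- port (a point): Centre of the sight tube's mouth: x = 100 mm, y = 0, z = 80 mm in the furnace's frame (92 mm above the bench), with the same axes, x out along the tube. With the pyrometer rightly placed its lens is 15 mm in front of this point.
- crucible: Bystander: white lidded crucible, 54 mm diameter, 50 mm high, on a corner of the plate beyond the rod's far end. Origin: centre of its underside.
- jar: Bystander: amber jar, 68 mm diameter, 100 mm high, on the bench to the robot's left. Origin: centre of its underside.
- tongs: Bystander: steel crucible tongs, 260 mm long, lying flat on the bench to the robot's right, 11 mm high. Origin: near their middle, on the bench.
Not all that is in view belongs to the job. Leave any purple look-alike of the pyrometer alone.

How it is judged:
At the end, for the whole second after the job is handed in: The pyrometer stands on its rod in front of the sight tube: lens 5 to 25 mm in front of the tube mouth and within 7 mm sideways of the tube's axis, optical axis within 0.09 rad of the tube's axis, upright, released and at rest (y of lens in the frame of port between -0.007 and 0.007 m and x of lens in the frame of port between 0.005 and 0.025 m and angle between the x axis of pyrometer and the x axis of furnace, either way round below 0.09 rad and angle between pyrometer's own z axis and vertical below 0.05 rad and linear speed of pyrometer below 0.01 m/s and contact force between the fingers and pyrometer below 0.2 N); the robot touches nothing.
It fails at once if the robot touched the hot furnace (contact force between any of the arm, the fingers and furnace above 1 N).
It fails at once if the pyrometer was forced against its rod or plate (over 80 N) (contact force between pyrometer and stand above 80 N).
It fails at once if the crucible was disturbed (distance of crucible from where it was at the start of the episode above 0.02 m).
It fails at once if the jar was disturbed (distance of jar from where it was at the start of the episode above 0.02 m).
It fails at once if the tongs were disturbed (distance of tongs from where it was at the start of the episode above 0.02 m).
It also fails if it takes over 40 s, if anything falls off the work surface, if the arm or the gripper's body presses on something with over 40 N, if the wrist force passes 120 N, or if a joint passes its speed limit or range.

### The arm

A 7-joint arm with a two-finger parallel gripper is mounted at the origin on the work surface. World frame = base frame: x ahead of the robot, y to its left, z up, the work surface at z = 0. Lengths are in m, angles in rad, forces in N, time in s.
With the tool pointing down it reaches from about 0.4 to 0.85 m from the base axis. Payload 4.5 kg.
Tool frame: the origin (TCP) lies on the centre line of the jaws, within the pads' length; the fingertips stand 8 mm ahead of it and the grasp point (between the pads) lies 11 mm behind it; z points along the fingers, x is the direction in which the jaws open and shut, and the axes are right-handed (so a half turn about z gives the same grasp; the last joint's range is limited). The gripper opens to 88 mm and grips with 3 to 60 N. Pads are 18 mm wide; open, the fingers measure 123 mm over their backs; the gripper's body (75 mm by 187 mm) begins 45 mm behind the grasp point.
Start: joints at [1.308, 0.689, -0.195, 1.565, 0.157, 0.902, -0.215], TCP at [0.183, -0.598, 0.247] pointing down, gripper open.
Joint ranges: [-3.01, 3.01], [-0.46, 2.08], [-1.47, 1.51], [0.13, 2.56], [-1, 4.14], [0.04, 2.09], [-2.66, 2.66]. Speed limits (rad/s): [2.57, 2.57, 3.14, 3.14, 3.14, 3.14, 3.14].

### API

Orientations are given as a unit quaternion [x, y, z, w].
In Python, from plant import r gives the robot as it stands.
- The arm moves only by the shell command python3 -m pendant 'ROWS' [FORCE]. ROWS is JSON, a list of rows, each a list of 3 entries, a list of its own where there are three numbers: the turn, a rotation vector about the tool's x, y, z in rad, then the shift along the tool's x, y, z in m, then the opening, from 0 (shut) to 1 (fully open). In form: [[[wx, wy, wz], [tx, ty, tz], claw], ...]. A call has 1 to 10 rows; each row is the pose to reach, as a shift and turn from the pose commanded when the call began, along the tool's axes at that moment; what a row does not reach only later rows make up. A row lasts 1/10 s, in which the tool goes at most 50 mm and 8.59 degrees, less where a joint would pass 70% of its speed; a pose out of reach is approached as far as the arm can. A call with a gripper value outside its range is refused whole. The fingers move at their own pace and stop on an object; FORCE is the grip in N (left out, the last holds). Time passes only in rows, so rows that repeat a pose let the fingers close. It gives the time, the measured TCP pose, the force and the opening at its end, in the units of the state.
- r.get_state(): the state, without advancing time (a new reading comes with each control period).
- r.snapshot(name): name is "scene" or "top" or "wrist"; returns a dict with "image" (400x640x3 uint8, red, green, blue), "mtx" (3x3 intrinsics, pixels), "R" (3x3) and "t" (3): a world point X has camera coordinates R X + t; the wrist camera has in their place "T_tool_cam" (4x4, takes a point from camera to tool coordinates, whose origin is the TCP and whose axes are the tool frame's). Camera axes: x right, y down, z forward; pixel columns grow to the right and rows downward; lengths in m; the calibration is good to about 2 mm. A picture is of the moment at which its call begins: read the wrist's pose just before it. There is no depth.
- r.finish_job(): hands the job in, once; it reports no verdict.
The state is a dict: "clock": time; "q": joint angles; "qd": joint speeds; "joint_torque": joint torques, N m; "tool_pos": TCP position; "eef_rot": TCP orientation; "contact_force": force on the tool from outside, world axes, zero at the start; "moment": the same for the moment, N m; "opening": opening from 0.0 (shut) to 1.0 (fully open).
Only numpy, scipy, OpenCV 4.12 (cv2) and the standard library are available. Lean on these libraries where they do the work, as an engineer would, in place of code of your own. Each camera call takes 0.05 s, during which the arm holds its last target. There are 200 camera calls.

## Working session

There is one attempt and no reset: what is moved stays moved. The work goes in short steps, Python scripts to look and compute and a shell command to move; the robot and the scene stay as the last step left them, time stands still between calls to the robot, and variables do not carry over. Pictures are saved under pics/ and viewed, about 8 in all and at most 12, crops included, and the job is handed in when it is done.

```bash
mkdir -p pics; ls
python3 - <<'E'
from plant import r
import cv2,numpy as np,pickle
s=r.get_state();print({k:np.round(v,3).tolist() for k,v in s.items()})
d={n:r.snapshot(n) for n in("scene","top")}
pickle.dump(d,open('d0.pkl','wb'))
for n in d:
    cv2.imwrite(f'pics/{n}0.png',d[n]["image"][:,:,::-1]); print(n,d[n]["mtx"],d[n]["R"],d[n]["t"])
E
```

```text
pics
{'clock': 0.0, 'q': [1.308, 0.69, -0.195, 1.566, 0.157, 0.902, -0.215], 'qd': [0.002, 0.0, -0.002, -0.0, 0.001, 0.001, -0.001], 'joint_torque': [0.0, -52.756, -1.267, -15.343, -0.053, 0.007, 0.0], 'tool_pos': [0.183, -0.597, 0.246], 'eef_rot': [0.804, -0.595, -0.001, -0.0], 'contact_force': [-0.925, -0.918, -1.278], 'moment': [-0.016, -0.028, -0.008], 'opening': 0.999}
scene [[455.92134694   0.         323.88001623]
 [  0.         455.92134694 197.45086854]
 [  0.           0.           1.        ]] [[-0.09174483  0.99577264 -0.00444328]
 [ 0.77685071  0.06878168 -0.62591698]
 [-0.62296538 -0.06087642 -0.77987704]] [ 0.06708834 -0.33953342  1.77530818]
top [[431.63586239   0.         309.48393369]
 [  0.         431.63586239 200.59020554]
 [  0.           0.           1.        ]] [[ 0.13405884 -0.99096513  0.00404166]
 [-0.96279903 -0.13121193 -0.23622331]
 [ 0.23461938  0.02777652 -0.97169039]] [-0.0562332   0.51591197  1.14841614]
```

View pics/scene0.png

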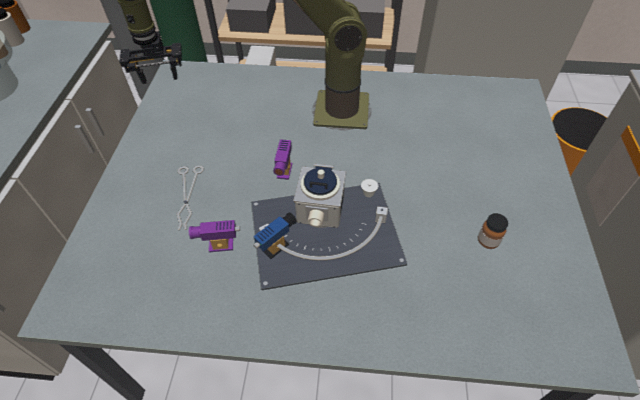

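View pics/top0.png

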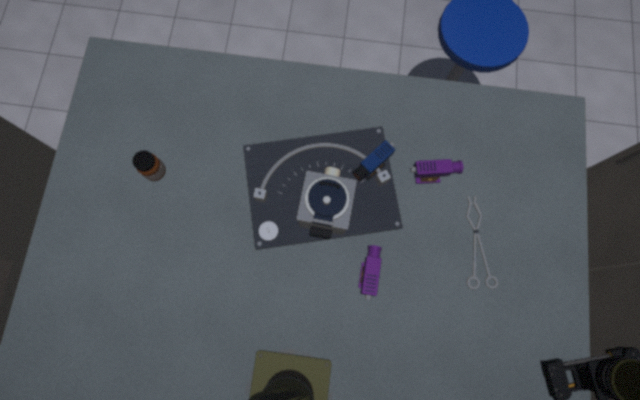

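The scene shows the blue pyrometer at (272,233) near one rod end. The top view has it at (375,160). The two purple look-alikes are at scene (213,232) and (284,157), top (437,167) and (371,272). Only the blue one sits on the rod. I'll confirm it in an enlarged crop with rod and tube masks.

```bash
cat > h.py <<'E'
import numpy as np,cv2,pickle
def ray(c,uv,z):
    uv=np.atleast_2d(uv).astype(float)
    d=np.c_[uv,np.ones(len(uv))]@np.linalg.inv(c["mtx"]).T@c["R"]
    o=-c["R"].T@c["t"]
    return o+d*((z-o[2])/d[:,2])[:,None]
def proj(c,X):
    p=(np.atleast_2d(X)@c["R"].T+c["t"])@c["mtx"].T
    return p[:,:2]/p[:,2:]
E
python3 - <<'E'
import pickle,cv2,numpy as np
d=pickle.load(open('d0.pkl','rb'))
a=d['top']['image'][110:260,235:415,::-1];b=d['scene']['image'][150:290,235:420,::-1]
f=lambda x:cv2.resize(x,None,fx=4,fy=4,interpolation=cv2.INTER_CUBIC)
cv2.imwrite('pics/ctop.png',f(a));cv2.imwrite('pics/cscene.png',f(b))
E
```

```text
(no output)
```

View pics/ctop.png

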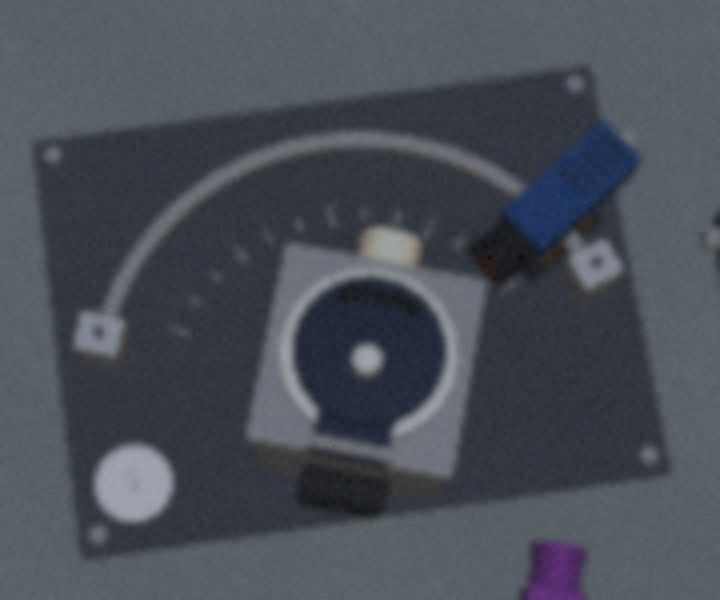

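View pics/cscene.png

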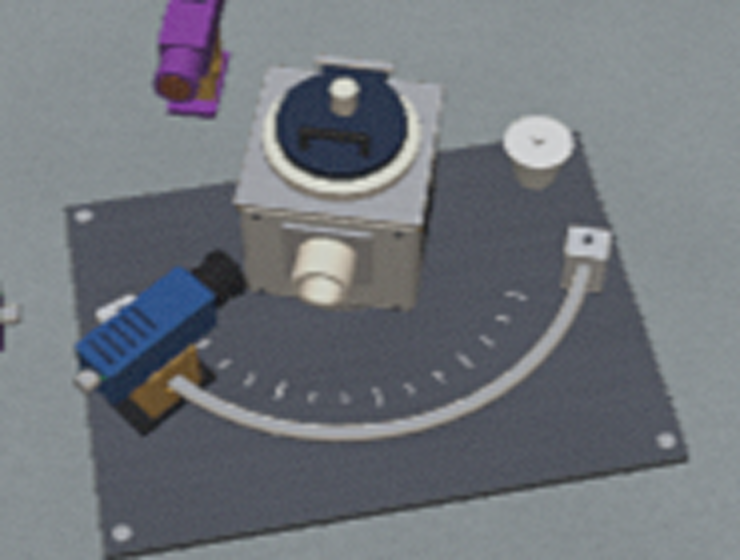

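The crops confirm it: the blue unit sits on the rod at crop-top (570,190), with the lens towards the furnace. The cream tube is at crop-top (390,245) and crop-scene (322,270). Next I'll fit the rod and the tube direction.

```bash
cat > m.py <<'E'
from h import *
from scipy.optimize import least_squares
d=pickle.load(open('d0.pkl','rb'))
o={'top':(235,110),'scene':(235,150)}
def full(n,p): return np.array(p,float)/4+np.array(o[n])-0.375
for n,arcpx in (('top',[(104,310),(150,230),(220,173),(300,145),(360,139),(430,147),(490,170),(520,188)]),
              ('scene',[(178,384),(220,410),(280,428),(350,433),(420,425),(490,395),(545,345),(585,270)])):
    c=d[n]; g=c['image'].astype(int); 
    # rod mask: brighter than plate, near the hand-picked curve
    band=np.zeros(g.shape[:2],np.uint8); cv2.polylines(band,[np.round(full(n,arcpx)).astype(int)],False,255,7)
    gray=g.sum(2)/3; v=gray[band>0]; th,_=cv2.threshold(v.astype(np.uint8).reshape(-1,1),0,255,cv2.THRESH_OTSU)
    ys,xs=np.nonzero((band>0)&(gray>th)); P=ray(c,np.c_[xs,ys],0.042)[:,:2]
    f=lambda p:np.hypot(*(P-p[:2]).T)-p[2]
    s=least_squares(f,[0.6,0,.19],loss='soft_l1',f_scale=.003).x; s2=least_squares(lambda p:f([*p,.19]),s[:2],loss='soft_l1',f_scale=.003).x
    print(n,th,len(P),'free',s.round(4),'fixed',s2.round(4))
    # tube: cream colour
    hsv=cv2.cvtColor(c['image'],cv2.COLOR_RGB2HSV)
    blue=cv2.inRange(hsv,(100,130,60),(118,255,255)); x0,y0=o[n]; m=np.zeros_like(blue); m[y0:y0+150,x0:x0+185]=255
    k,l,st,ce=cv2.connectedComponentsWithStats(blue&m); i=1+np.argmax(st[1:,4])
    ct=cv2.findContours((l==i).astype(np.uint8),0,2)[0][0]; r=cv2.minAreaRect(ct); B=ray(c,cv2.boxPoints(r),.112)[:,:2]
    print(' housing',st[i],r,B.round(3).tolist(),B.mean(0))
b=full('top',[(285,243),(489,283),(452,479),(247,437)])
for z in(.15,.165): 
    q=ray(d['top'],b,z)[:,:2]; e=np.roll(q,-1,0)-q; print('box',z,q.mean(0),np.hypot(*e.T),np.degrees(np.arctan2(e[:,1],e[:,0])))
for n,p in(('top',[(390,232),(372,258),(418,262)]),('scene',[(320,292),(296,272),(345,285)])): print('tube',n,ray(d[n],full(n,p),.092).round(4).tolist())
for n,p in(('top',[(99,333),(596,263)]),('scene',[(588,241)])): print('blocks',n,ray(d[n],full(n,p),.06).round(4).tolist())
q=ray(d['top'],full('top',[(40,143),(590,68),(668,470),(85,557)]),.012)[:,:2];e=np.roll(q,-1,0)-q;print('plate',q.round(3).tolist(),np.hypot(*e.T),np.degrees(np.arctan2(e[:,1],e[:,0])))
E
python3 m.py
```

```text
top 83.0 518 free [ 0.5096 -0.0326  0.1907] fixed [ 0.5104 -0.0322]
 housing [361 141  33  31 472] ((377.623291015625, 156.17123413085938), (14.289473533630371, 33.656158447265625), 47.121097564697266) [[0.633, -0.112], [0.709, -0.173], [0.681, -0.202], [0.606, -0.141]] [ 0.65716524 -0.15705346]
scene 122.0 472 free [ 0.5044 -0.0325  0.1914] fixed [ 0.506  -0.0318]
 housing [254 217  35  33 473] ((271.4381103515625, 232.36880493164062), (17.589935302734375, 36.23527145385742), 50.710594177246094) [[0.688, -0.205], [0.602, -0.139], [0.647, -0.101], [0.729, -0.167]] [ 0.66620361 -0.15304083]
box 0.15 [ 0.50670124 -0.03265151] [0.13669086 0.13305788 0.13384837 0.13260552] [-93.82134897 175.99124528  85.97595409  -2.78079832]
box 0.165 [ 0.50295285 -0.03247613] [0.13480634 0.13122345 0.13200304 0.13077732] [-93.82134897 175.99124528  85.97595409  -2.78079832]
tube top [[0.6137, -0.037, 0.092], [0.5932, -0.0269, 0.092], [0.5946, -0.0589, 0.092]]
tube scene [[0.6088, -0.0379, 0.092], [0.5925, -0.0573, 0.092], [0.601, -0.0204, 0.092]]
blocks top [[0.5224, 0.1567, 0.06], [0.6211, -0.1858, 0.06]]
blocks scene [[0.5203, 0.1582, 0.06]]
plate [[0.674, 0.232], [0.791, -0.173], [0.489, -0.259], [0.37, 0.147]] [0.42178132 0.31410131 0.4228129  0.31556905] [ -73.92033225 -164.26610544  106.27750228   15.54865642]
```

```bash
python3 -m pendant '[[[0,0,-0.14],[-0.019,-0.039,0],1],[[0,0,-0.28],[-0.038,-0.077,0],1],[[0,0,-0.42],[-0.057,-0.116,0],1],[[0,0,-0.56],[-0.077,-0.155,0],1],[[0,0,-0.7],[-0.096,-0.194,0],1],[[0,0,-0.84],[-0.115,-0.232,0],1],[[0,0,-0.98],[-0.134,-0.271,0],1],[[0,0,-1.12],[-0.154,-0.31,0],1],[[0,0,-1.26],[-0.173,-0.349,0],1],[[0,0,-1.4],[-0.192,-0.387,0],1]]'
cat >> h.py <<'E'
from scipy.spatial.transform import Rotation as Ro
def go(s,xyz,ang):
    "turn and shift, in tool axes, from the state's pose to pointing down with tool x at heading ang (deg)"
    R0=Ro.from_quat(s["eef_rot"]); a=np.radians(ang); c,n=np.cos(a),np.sin(a)
    R1=Ro.from_matrix(np.array([[c,n,0],[n,-c,0],[0,0,-1]]))
    return (R0.inv()*R1).as_rotvec().round(4).tolist(), R0.inv().apply(np.array(xyz)-s["tool_pos"]).round(4).tolist()
E
python3 - <<'E'
from h import *; from plant import r
s=r.get_state(); print(s['q'],s['tool_pos'],go(s,[.6546,-.153,.247],50.5))
E
```

```text
clock: 1.1
tool_pos: [0.4976, -0.2995, 0.2465]
eef_rot: [0.998, 0.066, -0.0, -0.0]
contact_force: [0.3, -0.8, -0.6]
opening: 1.0
[ 0.78440508  0.67427417 -0.55896075  1.69135962  0.43536081  0.90336528
  0.1812537 ] [ 0.49762858 -0.29950772  0.24646559] ([-0.0003, 0.0005, -0.7495], [0.1749, -0.1246, -0.0006])
```

```bash
python3 -m pendant '[[[0,0,-0.14],[0.035,-0.025,0],1],[[0,0,-0.28],[0.07,-0.05,0],1],[[0,0,-0.42],[0.105,-0.075,0],1],[[0,0,-0.56],[0.14,-0.1,0],1],[[0,0,-0.7],[0.165,-0.117,0],1],[[0,0,-0.75],[0.175,-0.125,0],1],[[0,0,-0.75],[0.175,-0.125,0],1],[[0,0,-0.75],[0.175,-0.125,0],1]]'
python3 - <<'E'
from h import *; from plant import r
s=r.get_state(); w=r.snapshot("wrist"); T=w["T_tool_cam"]; Rw=Ro.from_quat(s["eef_rot"]).as_matrix()
Rc=Rw@T[:3,:3]; tc=Rw@T[:3,3]+s["tool_pos"]; w["R"]=Rc.T; w["t"]=-Rc.T@tc
sc=r.snapshot("scene")
pickle.dump((s,w,sc),open('w1.pkl','wb')); cv2.imwrite('pics/w1.png',w["image"][:,:,::-1])
print(s['q'],s['tool_pos'],s['eef_rot'],tc)
cv2.imwrite('pics/s1.png',sc["image"][:,:,::-1][0:300,150:500])
E
```

```text
clock: 1.9
tool_pos: [0.6539, -0.1557, 0.2461]
eef_rot: [0.906, 0.423, -0.001, 0.0]
contact_force: [-0.5, -1.0, -0.5]
opening: 0.999
[ 0.51207676  0.8359848  -0.72293299  1.39050562  0.57434957  1.13120085
  0.58268644] [ 0.65393937 -0.15568009  0.24609284] [ 9.05945840e-01  4.23392662e-01 -8.83457734e-04  9.15089116e-05] [ 0.6049495  -0.11340456  0.3844494 ]
```

View pics/w1.png

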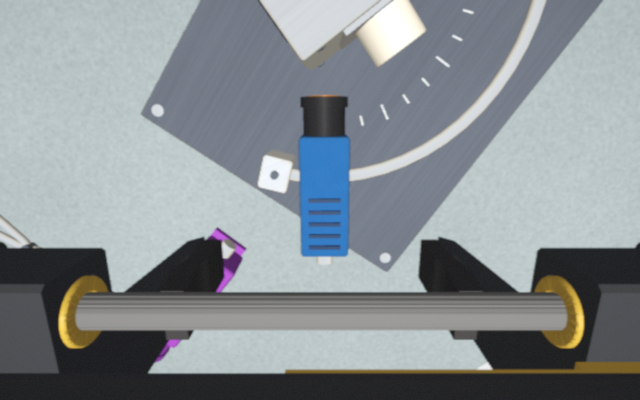

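View pics/s1.png

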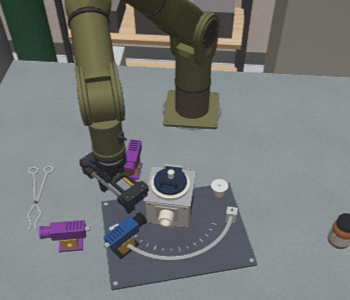

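The wrist view shows the blue housing at (302–349, 137–255), the rod's end block at (276,174), and the tube mouth from (378,66) to (424,31). The scene view shows the arm clear of everything. I'll measure from here.

Run:
```python
from h import *
from scipy.optimize import least_squares
s,w,_=pickle.load(open('w1.pkl','rb')); g=w['image']; hsv=cv2.cvtColor(g,cv2.COLOR_RGB2HSV)
bl=cv2.inRange(hsv,(100,120,80),(118,255,255)); bl[270:]=0
ct=max(cv2.findContours(bl,0,2)[0],key=cv2.contourArea); r=cv2.minAreaRect(ct); B=ray(w,cv2.boxPoints(r),.112)[:,:2]; e=np.roll(B,-1,0)-B
print('housing',r,B.round(4).tolist(),'mid',B.mean(0),np.hypot(*e.T),np.degrees(np.arctan2(e[:,1],e[:,0])))
band=np.zeros(g.shape[:2],np.uint8); cv2.polylines(band,[np.array([(358,174),(400,167),(440,148),(480,115),(515,68),(535,20),(540,4)])],False,255,24)
gray=cv2.cvtColor(g,cv2.COLOR_RGB2GRAY); th,_=cv2.threshold(gray[band>0].reshape(-1,1),0,255,cv2.THRESH_OTSU)
ys,xs=np.nonzero((band>0)&(gray>th)); P=ray(w,np.c_[xs,ys],.042)[:,:2]
f=lambda p:np.hypot(*(P-p[:2]).T)-p[2]
a=least_squares(f,[.51,-.03,.19],loss='soft_l1',f_scale=.003).x; b=least_squares(lambda p:f([*p,.19]),a[:2],loss='soft_l1',f_scale=.003).x
print('rod',th,len(P),a,b,'block',ray(w,(276,174),.06))
cr=cv2.inRange(hsv,(12,18,150),(35,140,255)); cr[:,:345]=0; cr[90:]=0; cr[:,440:]=0
c2=max(cv2.findContours(cr,0,2)[0],key=cv2.contourArea); print('tube box',cv2.minAreaRect(c2),cv2.approxPolyDP(c2,3,True)[:,0].tolist())
print('tube pts',ray(w,[(378,66),(424,31),(401,50)],.092).round(4).tolist())
ax=ray(w,[(358,30),(378,66),(400,0),(424,30)],.092)[:,:2]
for i in(0,2): dd=ax[i+1]-ax[i];print(np.degrees(np.arctan2(dd[1],dd[0])))
```

```text
housing ((324.0, 195.0), (120.0, 50.0), 90.0) [[0.6095, -0.1397], [0.634, -0.1104], [0.7112, -0.1722], [0.6844, -0.2043]] mid [ 0.65977094 -0.15661552] [0.03819866 0.0988959  0.04179702 0.09891934] [  50.15668478  -38.67867424 -129.80065034  139.23670631]
rod 170.0 3249 [ 0.50977541 -0.03181147  0.191819  ] [ 0.51170978 -0.03165197] block [[ 0.62384026 -0.18473874  0.06      ]]
tube box ((374.018310546875, 41.81884002685547), (46.36477279663086, 23.19390106201172), 61.073577880859375) [[373, 16], [357, 35], [376, 65], [394, 54], [389, 56], [371, 22]]
tube pts [[0.6091, -0.0595, 0.092], [0.6117, -0.0173, 0.092], [0.6113, -0.0388, 0.092]]
-7.528188499421452
3.583760948400297
```

Run:
```python
from h import *; from plant import r
s=r.get_state(); print(go(s,[.6565,-.1535,.084],50.3))
```

```text
([0.0, 0.002, -0.0047], [0.0046, 0.0001, 0.1624])
```

```bash
python3 -m pendant '[[[0,0,0],[0.004,0,0.03],1],[[0,0,0],[0.004,0,0.06],1],[[0,0,0],[0.004,0,0.09],1],[[0,0,0],[0.004,0,0.115],1],[[0,0,0],[0.004,0,0.135],1],[[0,0,0],[0.004,0,0.15],1],[[0,0,0],[0.004,0,0.16],1],[[0,0,0],[0.004,0,0.162],1],[[0,0,0],[0.004,0,0.162],1]]' && python3 -m pendant '[[[0,0,0],[0,0,0],0.4],[[0,0,0],[0,0,0],0.4],[[0,0,0],[0,0,0],0.4],[[0,0,0],[0,0,0],0.4],[[0,0,0],[0,0,0],0.4],[[0,0,0],[0,0,0],0.4]]' 5
python3 - <<'E'
from h import *; from plant import r
s=r.get_state(); print(s['moment'],s['qd'].round(3),go(s,[.6565,-.1535,.084],50.3))
E
```

```text
clock: 2.9
tool_pos: [0.6574, -0.152, 0.0852]
eef_rot: [0.906, 0.424, 0.0, 0.0]
contact_force: [0.2, -0.1, -0.6]
opening: 1.007
clock: 3.5
tool_pos: [0.657, -0.1521, 0.0848]
eef_rot: [0.906, 0.424, -0.0, 0.0]
contact_force: [-1.0, -0.4, -0.4]
opening: 0.48
[-0.18900675  0.02035698  0.01214271] [ 0.002  0.001  0.006  0.003  0.    -0.    -0.001] ([0.0, 0.0008, -0.0019], [-0.0014, 0.0005, 0.0008])
```

```bash
python3 -m pendant '[[[0,0,0],[0,0,0],0.3],[[0,0,0],[0,0,0],0.3],[[0,0,0],[0,0,0],0.3],[[0,0,0],[0,0,0],0.3]]' 6
python3 - <<'E'
from h import *; from plant import r
s=r.get_state(); 
C=np.array([.5105,-.032]); a=np.radians(-39.8)
p=s['tool_pos'][:2]-C; print(np.hypot(*p),np.degrees(np.arctan2(p[1],p[0])),s['contact_force'],s['moment'])
th0=np.degrees(np.arctan2(p[1],p[0]))
R0=Ro.from_quat(s["eef_rot"])
for k in (3,6,9,12,15,18,24,30,36):
    q=Ro.from_euler('z',k,degrees=True).apply([*p,0])[:2]-p
    print(k,round(np.radians(-k),4),R0.inv().apply([*q,0]).round(4))
E
```

```text
clock: 3.9
tool_pos: [0.657, -0.1521, 0.0847]
eef_rot: [0.906, 0.424, -0.0, 0.0]
contact_force: [-1.1, -1.4, 0.6]
opening: 0.452
0.18942492161337204 -39.34527313031404 [-1.0763823  -1.39578472  0.58105974] [-0.22299788  0.17021362  0.0322019 ]
3 -0.0524 [ 0.0099 -0.0003 -0.    ]
6 -0.1047 [ 0.0198 -0.0012 -0.    ]
9 -0.1571 [ 0.0296 -0.0026 -0.    ]
12 -0.2094 [ 0.0393 -0.0045 -0.    ]
15 -0.2618 [ 0.049  -0.0069 -0.    ]
18 -0.3142 [ 0.0585 -0.0098 -0.    ]
24 -0.4189 [ 0.0769 -0.017  -0.    ]
30 -0.5236 [ 0.0945 -0.0262 -0.0001]
36 -0.6283 [ 1.11e-01 -3.71e-02 -1.00e-04]
```

```bash
python3 -m pendant '[[[0,0,-0.026],[0.005,-0.0001,0],0.3],[[0,0,-0.0524],[0.0099,-0.0003,0],0.3],[[0,0,-0.0785],[0.0149,-0.0007,0],0.3],[[0,0,-0.1047],[0.0198,-0.0012,0],0.3],[[0,0,-0.131],[0.0247,-0.0018,0],0.3],[[0,0,-0.1571],[0.0296,-0.0026,0],0.3],[[0,0,-0.1571],[0.0296,-0.0026,0],0.3]]'
```

```text
clock: 4.6
tool_pos: [0.6749, -0.1256, 0.0847]
eef_rot: [0.869, 0.495, 0.001, -0.001]
contact_force: [0.1, 1.8, 0.9]
opening: 0.455
```

```bash
cat > wp.py <<'E'
from h import *; from plant import r; import sys
s=r.get_state(); C=np.array([.5105,-.032]); p=s['tool_pos'][:2]-C; 
print('r',np.hypot(*p),'ang',np.degrees(np.arctan2(p[1],p[0])),'head',np.degrees(2*np.arctan2(s['eef_rot'][1],s['eef_rot'][0]))-90,s['contact_force'].round(1),s['moment'].round(2))
for a in map(float,sys.argv[1:]):
    t=np.radians(a); print(a,*go(s,[*(C+.1895*np.array([np.cos(t),np.sin(t)])),.0848],a+90))
E
python3 wp.py -27 -24 -21 -18 -15 -12 -9
```

```text
r 0.18919055217817615 ang -29.656750542366115 head -30.674123901231155 [0.1 1.8 0.9] [ 0.23 -0.07  0.01]
-27.0 [0.0002, -0.0023, -0.0641] [0.0088, -0.0001, -0.0001]
-24.0 [0.0002, -0.0023, -0.1165] [0.0187, -0.0009, -0.0]
-21.0 [0.0003, -0.0023, -0.1688] [0.0285, -0.0024, -0.0]
-18.0 [0.0003, -0.0022, -0.2212] [0.0382, -0.0043, 0.0]
-15.0 [0.0004, -0.0022, -0.2736] [0.0478, -0.0067, 0.0]
-12.0 [0.0005, -0.0022, -0.3259] [0.0573, -0.0096, 0.0001]
-9.0 [0.0005, -0.0022, -0.3783] [0.0666, -0.0131, 0.0001]
```

```bash
python3 -m pendant '[[[0,0,-0.032],[0.0044,0,0],0.3],[[0,0,-0.0641],[0.0088,-0.0001,0],0.3],[[0,0,-0.0903],[0.0138,-0.0005,0],0.3],[[0,0,-0.1165],[0.0187,-0.0009,0],0.3],[[0,0,-0.1427],[0.0236,-0.0016,0],0.3],[[0,0,-0.1688],[0.0285,-0.0024,0],0.3],[[0,0,-0.195],[0.0334,-0.0033,0],0.3],[[0,0,-0.2212],[0.0382,-0.0043,0],0.3],[[0,0,-0.2474],[0.043,-0.0055,0],0.3],[[0,0,-0.2736],[0.0478,-0.0067,0],0.3]]'; python3 wp.py -12 -9 -6 -3.7
```

```text
clock: 5.6
tool_pos: [0.6931, -0.0827, 0.0847]
eef_rot: [0.793, 0.609, -0.0, 0.0]
contact_force: [-2.6, -1.2, 1.4]
opening: 0.45
r 0.18945568298372814 ang -15.507084055253666 head -15.01070705982174 [-2.6 -1.2  1.4] [-0.16  0.27 -0.1 ]
-12.0 [0.0002, 0.0002, -0.0525] [0.0116, -0.0002, -0.0001]
-9.0 [0.0002, 0.0002, -0.1049] [0.0215, -0.001, -0.0001]
-6.0 [0.0002, 0.0002, -0.1573] [0.0313, -0.0023, -0.0001]
-3.7 [0.0001, 0.0002, -0.1974] [0.0388, -0.0036, -0.0001]
```

```bash
python3 -m pendant '[[[0,0,-0.0262],[0.0058,-0.0001,0],0.3],[[0,0,-0.0525],[0.0116,-0.0003,0],0.3],[[0,0,-0.0787],[0.0166,-0.0006,0],0.3],[[0,0,-0.1049],[0.0215,-0.001,0],0.3],[[0,0,-0.1311],[0.0264,-0.0016,0],0.3],[[0,0,-0.1573],[0.0313,-0.0023,0],0.3],[[0,0,-0.1774],[0.0351,-0.0029,0],0.3],[[0,0,-0.1974],[0.0388,-0.0036,0],0.3],[[0,0,-0.1974],[0.0388,-0.0036,0],0.3],[[0,0,-0.1974],[0.0388,-0.0036,0],0.3]]'; python3 wp.py -3.7
python3 - <<'E'
from h import *; from plant import r
s=r.get_state(); w=r.snapshot("wrist"); T=w["T_tool_cam"]; Rw=Ro.from_quat(s["eef_rot"]).as_matrix()
Rc=Rw@T[:3,:3]; tc=Rw@T[:3,3]+s["tool_pos"]; w["R"]=Rc.T; w["t"]=-Rc.T@tc
pickle.dump((s,w),open('w2.pkl','wb')); cv2.imwrite('pics/w2.png',w["image"][:,:,::-1])
E
```

```text
clock: 6.6
tool_pos: [0.6995, -0.0433, 0.0847]
eef_rot: [0.73, 0.683, 0.001, -0.001]
contact_force: [-1.2, 0.6, -0.0]
opening: 0.451
r 0.18938191236535398 ang -3.41622064844822 head -3.7698552926033955 [-1.2  0.6 -0. ] [0.24 0.12 0.06]
-3.7 [0.0001, -0.0017, -0.0012] [-0.0009, 0.0001, -0.0001]
```

View pics/w2.png

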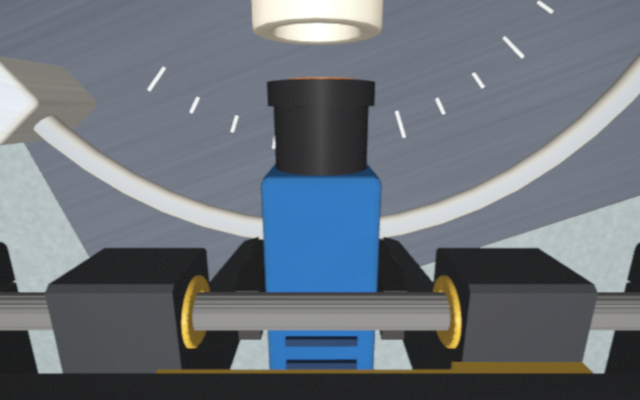

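The wrist view has the tube mouth at columns 252–383 (centre 317.5) and the barrel at 267–375 (centre 321). That is about 1 mm off centre, and the mouth looks square on. Releasing now.

```bash
python3 -m pendant '[[[0,0,0],[0,0,0],0.6],[[0,0,0],[0,0,0],0.8],[[0,0,0],[0,0,0],1],[[0,0,0],[0,0,0],1],[[0,0,0],[0,0,0],1],[[0,0,0],[0,0,0],1],[[0,0,0],[0,0,0],1]]' && python3 -m pendant '[[[0,0,0],[0,0,-0.01],1],[[0,0,0],[0,0,-0.03],1],[[0,0,0],[0,0,-0.06],1],[[0,0,0],[0,0,-0.09],1],[[0,0,0],[0,0,-0.12],1],[[0,0,0],[0,0,-0.145],1],[[0,0,0],[0,0,-0.16],1],[[0,0,0],[0,0,-0.16],1],[[0,0,0],[0,0,-0.16],1]]'
python3 - <<'E'
from h import *; from plant import r
s=r.get_state(); w=r.snapshot("wrist"); T=w["T_tool_cam"]; Rw=Ro.from_quat(s["eef_rot"]).as_matrix()
Rc=Rw@T[:3,:3]; tc=Rw@T[:3,3]+s["tool_pos"]; w["R"]=Rc.T; w["t"]=-Rc.T@tc
sc=r.snapshot("scene");pickle.dump((s,w,sc),open('w3.pkl','wb'))
cv2.imwrite('pics/w3.png',np.hstack([w["image"][:300,180:480],sc["image"][0:300,150:500]])[:,:,::-1])
hsv=cv2.cvtColor(w["image"],cv2.COLOR_RGB2HSV); bl=cv2.inRange(hsv,(100,120,80),(118,255,255)); bl[275:]=0
B=cv2.boxPoints(cv2.minAreaRect(max(cv2.findContours(bl,0,2)[0],key=cv2.contourArea))); q=ray(w,B,.112)[:,:2]; e=np.roll(q,-1,0)-q
p=q.mean(0)-[.5105,-.032]; print(B.tolist(),q.mean(0),'polar',np.hypot(*p),np.degrees(np.arctan2(p[1],p[0])),np.hypot(*e.T),np.degrees(np.arctan2(e[:,1],e[:,0])))
E
```

```text
clock: 7.35
tool_pos: [0.6996, -0.0445, 0.0847]
eef_rot: [0.73, 0.683, 0.0, 0.0]
contact_force: [-0.5, -0.6, -0.5]
opening: 0.998
clock: 8.25
tool_pos: [0.6992, -0.0447, 0.2445]
eef_rot: [0.73, 0.683, -0.0, 0.0]
contact_force: [-0.8, 0.1, -0.4]
opening: 0.999
[[297.9999694824219, 255.99996948242188], [297.9999694824219, 134.99996948242188], [347.9999694824219, 134.99996948242188], [347.9999694824219, 255.99996948242188]] [ 0.70464123 -0.04331099] polar 0.19447045032191404 -3.334378038127709 [0.09921928 0.03797283 0.09920969 0.04158105] [175.2894237   86.2460821   -2.6267264  -93.73330821]
```

View pics/w3.png

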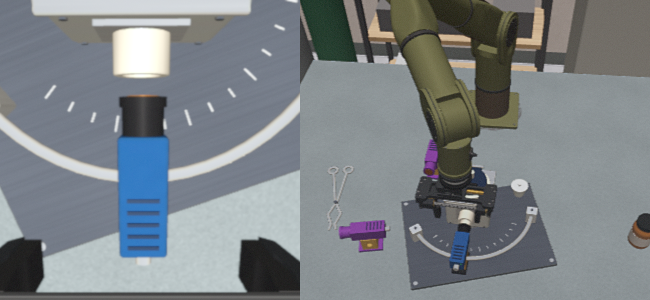

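The pyrometer is free and upright. In the crop, the tube centre is at column 141.5 and the barrel and housing centre is at 143, so about 1.2 mm off. Both axes run parallel in the image, and the bystanders are unmoved. Handing in.

```bash
python3 -c "
from plant import r
print(r.finish_job())"
```

```text
the job is handed in; nothing more can be done
None
```

I slid the blue pyrometer about 36° along its guide rod, turning it with the bend, until it faced the furnace's sight tube. I then released it and raised the gripper 160 mm clear. The job was handed in at about 8 s of the 40 s allowed. No verdict was reported.

**Handling:** I held the pyrometer across its housing with a light 6 N grip. The outside force at the tool read at most about 3 N at the end of each move; the rows between were not sampled. I planned the path clear of the furnace and saw no sign of contact.

**Last check (wrist view after release):**
- **Sideways:** the lens barrel was about 1.2 mm off the tube's axis, against a limit of 7 mm.
- **Angle:** the housing pointed at about -3 to -3.7° and the tube at about -3.7°, well within the 0.09 rad (about 5°) limit.
- **Gap:** I did not measure the lens-to-tube gap separately. The rod sets it at about 15 mm, and the picture looked consistent with that.
- **Bystanders:** the crucible, jar and tongs looked unmoved in the last scene picture.

**Disagreement:** the cameras placed the rod's centre differently by up to about 6 mm in x (0.506 m in the scene view, 0.510 m in the top view, 0.512 m in the wrist view). I used 0.5105 m, and the low forces along the arc suggest that was close enough.

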